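# Mirror the tool rack for a left-handed colleague

## Robot

A 7-joint arm with a two-finger parallel gripper is mounted at the origin on a cart in front of the work surface, level with it; the furniture and walls round the work are solid. World frame = base frame: x ahead of the robot, y to its left, z up, the work surface at z = 0. Lengths are in m, angles in rad, forces in N, time in s.
With the tool pointing down it reaches from about 0.4 to 0.85 m from the base axis. Payload 10.4 kg.
Tool frame: the origin (TCP) lies midway between the tips of the shut fingers; the grasp point (between the pads) lies 19 mm behind it; z points along the fingers, y is the line along which they close (so a half turn about z gives the same grasp; the last joint's range is limited). The gripper opens to 87 mm and grips with 3 to 60 N. Pads are 19 mm wide; open, the fingers measure 117 mm over their backs; the gripper's body (75 mm by 190 mm) begins 51 mm behind the grasp point.
Start: joints at [1.253, 0.332, -0.065, 1.46, 0.022, 1.35, -0.088], TCP at [0.182, -0.598, 0.223] pointing down, gripper open.
Joint ranges: [-2.6, 2.6], [-0.5, 2.12], [-1.47, 1.34], [0.16, 2.42], [-1.27, 4.41], [0.06, 2.06], [-2.6, 2.6]. Speed limits (rad/s): [2.22, 2.22, 2.79, 2.79, 3.14, 3.14, 3.14].

## Interface

Orientations are given as a unit quaternion [x, y, z, w].
In Python, from bench import r gives the robot as it stands.
- The arm moves only by the tool arm_command, never from a script. Its arguments are lists of equal length, an entry for each row: "xyz": the shift along the world's x, y, z in m, a list of three; "rot": the turn, a rotation vector about the world's x, y, z in rad, a list of three. In form: {"xyz": [[tx, ty, tz], ...], "rot": [[ax, ay, az], ...]}. A call has 1 to 20 rows; each row is the pose to reach, as a shift and turn from the pose commanded when the call began; what a row does not reach only later rows make up. A row lasts 1/12 s, in which the tool goes at most 41.7 mm and 7.16 degrees, less where a joint would pass 70% of its speed; a pose out of reach is approached as far as the arm can. A call with a gripper value outside its range is refused whole. "grip" is the opening, from 0 (shut) to 1 (fully open), set as the call begins (left out, the last holds). The fingers move at their own pace and stop on an object; "squeeze" is the grip in N (left out, the last holds). Time passes only in rows, so rows that repeat a pose let the fingers close. It gives the time, the measured TCP pose, the force, the opening and the grip force at its end, in the units of the state.
- r.read_state(): the state, without advancing time (a new reading comes with each control period).
- r.camera(name): name is "scene" or "top" or "wrist"; returns the picture (400x640x3 uint8, red, green, blue); there is no depth.
- r.camera_model(name): a dict with "fx", "fy", "cx", "cy" (pixels), "k1" (the pictures are not rectified: a ray, as slopes to the right and down, at radius r is drawn at 1 + k1 r^2 times it, then the intrinsics apply), "T" (4x4, takes a point from camera to world coordinates). Camera axes: x right, y up, looking along -z (the intrinsics and any distortion apply to the point x, -y, -z); pixel columns grow to the right and rows downward; lengths in m; the calibration is good to about 2 mm. A picture is of the moment at which its call begins: read the wrist's pose just before it. camera_model takes no time and is no camera call; for the wrist camera it gives the pose at the moment of the call.
- r.close_job(): hands the job in; it is judged then, once.
Trained networks look in the newest picture that a camera, given by its name, has taken for a name from the list of things; names that differ only in an ending like _2 or _b are one class to them, and where a whole thing is asked for, a point or a joint stands for the part that bears it (a point fixed in the world has none). Each returns a list of dicts, best first, with "conf" (0 to 1); they miss things now and then, are a little off and sometimes report something else, mostly with a low value. They report only what shows in the picture. A call takes as long as a camera call.
- r.look_for(label, camera): "at" ([x, y, z] in m, in the coordinates of the camera as it stood for that picture, good to about 4 mm: the middle of the surface that is visible of it).
- r.spot_point(label, camera): "at" ([x, y, z] in m, in the coordinates of the camera as it stood for that picture, good to about 4 mm: a listed point, or the origin of a listed thing).
The state is a dict: "time": time; "joint_positions": joint angles; "joint_vel": joint speeds; "joint_torque": joint torques, N m; "ee_pos": TCP position; "eef_rot": TCP orientation; "ft_force": force on the tool from outside, world axes, zero at the start; "torque": the same for the moment, N m; "width": finger opening in m; "grip_force": force on a finger pad.
Only numpy, scipy, OpenCV 4.12 (cv2) and the standard library are available. Lean on these libraries where they do the work, as an engineer would, in place of code of your own. Each camera call takes 0.05 s, during which the arm holds its last target. There are 200 camera calls.

## Task

The next shift's technician is left-handed: move the four tools from the grey rack to the blue rack in reverse order, so that, seen from the robot, the tool now leftmost on the grey rack ends up rightmost on the blue one, and so on along the row. Lay each tool flat in its own slot, along the slot between its fins and about centred lengthwise, then let go of everything.

Things in the scene. Friction and masses are not known exactly. Their poses are not given: they have to be found in the camera images.
- grey_rack: rack the tools start on: grey plate 262 (y) x 134 (x) x 6 mm, fixed. Origin: centre of its underside, on the bench; y runs along the row, to the robot's left, x away from the robot (yaw within 0.2 rad). Four slots, centres at y = +93, +31, -31, -93 mm, floors 10 mm above the bench. It carries the four saddles with red, yellow, black and green fins, one per slot.
- blue_rack: empty rack for the tools: blue plate 262 (y) x 134 (x) x 6 mm, fixed. Origin: centre of its underside, on the bench; y runs along the row, to the robot's left, x away from the robot (yaw within 0.2 rad). Four slots, centres at y = +93, +31, -31, -93 mm, floors 10 mm above the bench. Blue fins at both ends of each slot, 50 to 64 mm from its middle along x, 10 mm above the floor, 44 mm clear across.
- screwdriver_red: cross-head screwdriver, red handle, 172 mm long, lying in its slot, handle end away from the robot. Origin: mid-length, on its underside; y runs along it to the handle end, z up. Handle 24 mm wide and high, y = 3 to 85 mm; beyond it a 6 mm steel shaft. Grip the handle 30 mm from the origin along +y (centre of mass 30 to 38 mm). 60 g.
- screwdriver_yellow: cross-head screwdriver, yellow handle, 152 mm long, lying in its slot, handle end away from the robot. Origin: mid-length, on its underside; y runs along it to the handle end, z up. Handle 24 mm wide and high, y = -7 to 75 mm; beyond it a 6 mm steel shaft. Grip the handle 30 mm from the origin along +y (centre of mass 30 to 38 mm). 60 g.
- marker_black: felt marker, white barrel with a black cap, 134 mm long, 14 mm wide and high, lying along its slot. Origin: mid-length, on its underside; y along its length, z up. Grip it at the middle. It does not roll. 18 g.
- mech_pencil: slim black mechanical pencil with silver parts, 144 mm long, 11 mm wide and high, lying along its slot. Origin: mid-length, on its underside; y along its length, z up. Grip it at the middle. It does not roll. 16 g.
- red_saddle: slot on the grey rack: light grey floor 130 x 60 x 4 mm with four red corner fins, fixed; the red screwdriver starts on it, and it stays to show that tool's slot. Origin: centre of its underside, 6 mm above the bench; x along the slot like the rack's x. Fins 50 to 64 mm from the centre along x, 10 mm above the floor, 44 mm clear between them across.
- yellow_saddle: slot on the grey rack: light grey floor 130 x 60 x 4 mm with four yellow corner fins, fixed; the yellow screwdriver starts on it, and it stays to show that tool's slot. Origin: centre of its underside, 6 mm above the bench; x along the slot like the rack's x. Fins 50 to 64 mm from the centre along x, 10 mm above the floor, 44 mm clear between them across.
- black_saddle: slot on the grey rack: light grey floor 130 x 60 x 4 mm with four black corner fins, fixed; the black marker starts on it, and it stays to show that tool's slot. Origin: centre of its underside, 6 mm above the bench; x along the slot like the rack's x. Fins 50 to 64 mm from the centre along x, 10 mm above the floor, 44 mm clear between them across.
- green_saddle: slot on the grey rack: light grey floor 130 x 60 x 4 mm with four green corner fins, fixed; the mechanical pencil starts on it, and it stays to show that tool's slot. Origin: centre of its underside, 6 mm above the bench; x along the slot like the rack's x. Fins 50 to 64 mm from the centre along x, 10 mm above the floor, 44 mm clear between them across.

How it is judged:
At the end, for the whole second after the job is handed in: Each tool lies at rest in the blue slot that mirrors its grey one (where its saddle is): origin within 17 mm of the slot's centre across, 25 mm lengthwise, 6 mm of the floor's height, its length within 0.25 rad of the slot's, either way round (((y of red_saddle in the frame of grey_rack between 0.078 and 0.108 m and y of screwdriver_red in the frame of blue_rack between -0.11 and -0.076 m) or (y of red_saddle in the frame of grey_rack between 0.016 and 0.046 m and y of screwdriver_red in the frame of blue_rack between -0.048 and -0.014 m) or (y of red_saddle in the frame of grey_rack between -0.046 and -0.016 m and y of screwdriver_red in the frame of blue_rack between 0.014 and 0.048 m) or (y of red_saddle in the frame of grey_rack between -0.108 and -0.078 m and y of screwdriver_red in the frame of blue_rack between 0.076 and 0.11 m)) and x of screwdriver_red in the frame of blue_rack between -0.025 and 0.025 m and z of screwdriver_red in the frame of blue_rack between 0.004 and 0.016 m and angle between the y axis of each of screwdriver_red, screwdriver_yellow, marker_black, mech_pencil and the x axis of blue_rack, either way round below 0.25 rad and linear speed of each of screwdriver_red, screwdriver_yellow, marker_black, mech_pencil below 0.02 m/s and angular speed of each of screwdriver_red, screwdriver_yellow, marker_black, mech_pencil below 0.2 rad/s and ((y of yellow_saddle in the frame of grey_rack between 0.078 and 0.108 m and y of screwdriver_yellow in the frame of blue_rack between -0.11 and -0.076 m) or (y of yellow_saddle in the frame of grey_rack between 0.016 and 0.046 m and y of screwdriver_yellow in the frame of blue_rack between -0.048 and -0.014 m) or (y of yellow_saddle in the frame of grey_rack between -0.046 and -0.016 m and y of screwdriver_yellow in the frame of blue_rack between 0.014 and 0.048 m) or (y of yellow_saddle in the frame of grey_rack between -0.108 and -0.078 m and y of screwdriver_yellow in the frame of blue_rack between 0.076 and 0.11 m)) and x of screwdriver_yellow in the frame of blue_rack between -0.025 and 0.025 m and z of screwdriver_yellow in the frame of blue_rack between 0.004 and 0.016 m and ((y of black_saddle in the frame of grey_rack between 0.078 and 0.108 m and y of marker_black in the frame of blue_rack between -0.11 and -0.076 m) or (y of black_saddle in the frame of grey_rack between 0.016 and 0.046 m and y of marker_black in the frame of blue_rack between -0.048 and -0.014 m) or (y of black_saddle in the frame of grey_rack between -0.046 and -0.016 m and y of marker_black in the frame of blue_rack between 0.014 and 0.048 m) or (y of black_saddle in the frame of grey_rack between -0.108 and -0.078 m and y of marker_black in the frame of blue_rack between 0.076 and 0.11 m)) and x of marker_black in the frame of blue_rack between -0.025 and 0.025 m and z of marker_black in the frame of blue_rack between 0.004 and 0.016 m and ((y of green_saddle in the frame of grey_rack between 0.078 and 0.108 m and y of mech_pencil in the frame of blue_rack between -0.11 and -0.076 m) or (y of green_saddle in the frame of grey_rack between 0.016 and 0.046 m and y of mech_pencil in the frame of blue_rack between -0.048 and -0.014 m) or (y of green_saddle in the frame of grey_rack between -0.046 and -0.016 m and y of mech_pencil in the frame of blue_rack between 0.014 and 0.048 m) or (y of green_saddle in the frame of grey_rack between -0.108 and -0.078 m and y of mech_pencil in the frame of blue_rack between 0.076 and 0.11 m)) and x of mech_pencil in the frame of blue_rack between -0.025 and 0.025 m and z of mech_pencil in the frame of blue_rack between 0.004 and 0.016 m); the robot touches nothing.
It also fails if it takes over 106 s, if anything falls off the work surface, if the arm or the gripper's body presses on something with over 40 N, if the wrist force passes 120 N, or if a joint passes its speed limit or range.

## Working session

There is one attempt and no reset: what is moved stays moved. The work goes in short steps, Python scripts to look and compute and a tool call to move; the robot and the scene stay as the last step left them, time stands still between calls to the robot, and variables do not carry over. Pictures are saved under pics/ and viewed, at most 14 in all, crops included, and the job is handed in when it is done.

Besides the shell and the picture viewer there is one more tool, called after "Request:" as name(argument=value, ...), one argument or row to a line, values as JSON. arm_command: Moves the arm, as the interface text tells. Its arguments: {"type":"object","properties":{"xyz":{"type":"array"},"rot":{"type":"array"},"grip":{"type":"number"},"squeeze":{"type":"number"}},"required":["xyz","rot"]}

```bash
mkdir -p pics; ls; cat > h.py <<'E'
import numpy as np,cv2
from bench import r
def T(c): return np.array(r.camera_model(c)["T"])
def w(c,p,M=None):
    M=T(c) if M is None else M
    return (M@np.r_[p,1])[:3]
def save(c,n):
    im=r.camera(c); cv2.imwrite(f"pics/{n}.png",np.array(im)[:,:,::-1]); return im
E
python3 - <<'E'
from h import *
for c in ["top","scene"]:
    save(c,c+"0"); M=T(c)
    for l in "grey_rack blue_rack screwdriver_red screwdriver_yellow marker_black mech_pencil red_saddle yellow_saddle black_saddle green_saddle".split():
        for d in r.spot_point(l,c)[:2]: print(c,l,round(d["conf"],2),w(c,d["at"],M).round(3))
s=r.read_state(); print(s["time"],s["ee_pos"],s["eef_rot"],s["width"])
E
```

```text
pics
top grey_rack 0.36 [ 0.484 -0.147  0.01 ]
top blue_rack 0.8 [0.474 0.191 0.   ]
top blue_rack 0.73 [ 0.489 -0.084  0.008]
top screwdriver_yellow 0.75 [ 0.47  -0.213  0.005]
top screwdriver_yellow 0.62 [ 0.475 -0.276  0.008]
top marker_black 0.59 [ 0.468 -0.215  0.007]
top marker_black 0.45 [ 0.475 -0.275  0.002]
top mech_pencil 0.54 [ 0.466 -0.272  0.001]
top mech_pencil 0.49 [ 0.483 -0.15   0.007]
top yellow_saddle 0.84 [ 0.478 -0.211  0.007]
top black_saddle 0.6 [ 0.466 -0.275  0.006]
top green_saddle 0.85 [ 0.482 -0.152  0.007]
scene blue_rack 0.7 [ 0.474 -0.211  0.006]
scene blue_rack 0.68 [0.471 0.192 0.001]
scene screwdriver_red 0.89 [ 0.485 -0.085  0.006]
scene screwdriver_yellow 0.72 [ 0.471 -0.212  0.009]
scene marker_black 0.91 [ 0.47  -0.271  0.007]
scene mech_pencil 0.71 [ 0.478 -0.208  0.005]
scene mech_pencil 0.54 [ 0.484 -0.141  0.013]
scene red_saddle 0.96 [ 0.488 -0.089  0.002]
scene yellow_saddle 0.81 [ 0.477 -0.208  0.006]
scene yellow_saddle 0.6 [ 0.473 -0.213  0.01 ]
scene black_saddle 0.78 [ 0.468 -0.275  0.005]
scene green_saddle 0.93 [ 0.48  -0.153  0.005]
1.1 [ 0.18164287 -0.59804156  0.22256499] [9.89153380e-01 1.46886308e-01 3.18333183e-05 3.86614675e-05] 0.08709524528271101
```

View pictures.

View pics/top0.png

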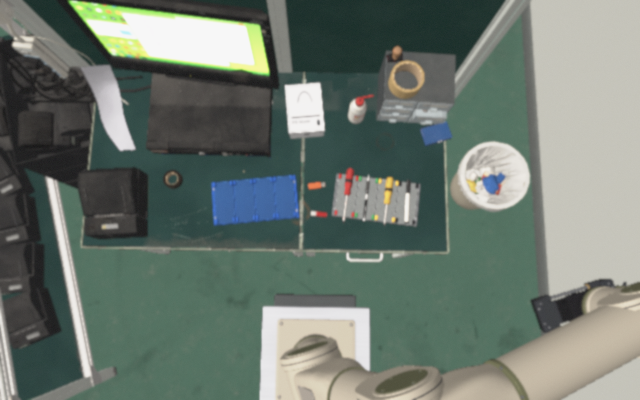

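View pics/scene0.png

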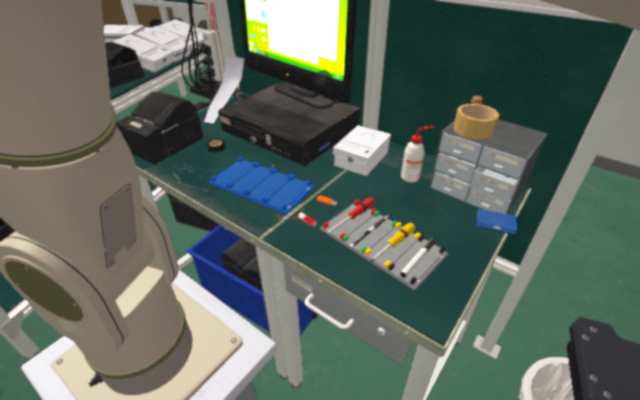

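```bash
cat >> h.py <<'E'
def px2w(c,uv,z,M=None,m=None):
    m=m or r.camera_model(c); M=np.array(m["T"]) if M is None else M
    d=(np.asarray(uv,float).reshape(-1,2)-[m["cx"],m["cy"]])/[m["fx"],m["fy"]]
    q=d.copy()
    for _ in range(20): q=d/(1+m["k1"]*(q**2).sum(1,keepdims=True))
    D=np.c_[q[:,0],-q[:,1],-np.ones(len(q))]@M[:3,:3].T; o=M[:3,3]
    return o+D*((z-o[2])/D[:,2])[:,None]
def rect(P):
    (c,s,a)=cv2.minAreaRect((P[:,:2]*1000).astype(np.float32)); return np.round(c,1),np.round(s,1),a
E
python3 - <<'E'
from h import *
im=cv2.imread("pics/top0.png"); hsv=cv2.cvtColor(im,cv2.COLOR_BGR2HSV)
def blob(mask,box,z,n):
    x0,y0,x1,y1=box; b=np.zeros_like(mask); b[y0:y1,x0:x1]=mask[y0:y1,x0:x1]
    k,L,S,C=cv2.connectedComponentsWithStats(b); i=1+S[1:,4].argmax()
    v,u=np.nonzero(L==i); P=px2w("top",np.c_[u,v],z)
    print(n,len(u),P.mean(0).round(4),rect(P))
blue=cv2.inRange(hsv,(105,120,60),(125,255,255)); blob(blue,(190,160,310,240),.008,"blue")
g=cv2.inRange(hsv,(0,0,75),(179,60,255)); g=cv2.morphologyEx(g,cv2.MORPH_CLOSE,np.ones((9,9))); blob(g,(328,170,425,230),.008,"grey")
E
```

```text
blue 3723 [0.4705 0.1932 0.008 ] (array([471.4, 192.8]), array([137.5, 265.8]), 6.406761169433594)
grey 4221 [ 0.4784 -0.1778  0.008 ] (array([ 480.9, -173.3]), array([288.2, 165.9]), 85.43357849121094)
```

Request:
arm_command(
  xyz=[
    [0.03, 0.04, 0.01],
    [0.06, 0.08, 0.02],
    [0.09, 0.12, 0.03],
    [0.12, 0.16, 0.04],
    [0.15, 0.2, 0.05],
    [0.18, 0.24, 0.06],
    [0.2, 0.28, 0.07],
    [0.22, 0.32, 0.08],
    [0.24, 0.36, 0.08],
    [0.25, 0.39, 0.08],
    [0.25, 0.42, 0.08],
    [0.25, 0.42, 0.08],
    [0.25, 0.42, 0.08],
    [0.25, 0.42, 0.08],
    [0.25, 0.42, 0.08],
    [0.25, 0.42, 0.08],
  ],
  rot=[
    [0, 0, -0.05],
    [0, 0, -0.1],
    [0, 0, -0.15],
    [0, 0, -0.2],
    [0, 0, -0.25],
    [0, 0, -0.3],
    [0, 0, -0.35],
    [0, 0, -0.4],
    [0, 0, -0.4],
    [0, 0, -0.4],
    [0, 0, -0.4],
    [0, 0, -0.4],
    [0, 0, -0.4],
    [0, 0, -0.4],
    [0, 0, -0.4],
    [0, 0, -0.4],
  ],
  grip=0.57,
  squeeze=15,
)

```text
time: 2.43
ee_pos: [0.4311, -0.1793, 0.3024]
eef_rot: [0.999, -0.054, -0.0, 0.0]
ft_force: [-0.3, -0.4, -0.2]
width: 0.0496
grip_force: 0.0
```

```bash
python3 - <<'E'
from h import *
M=T("wrist"); save("wrist","w0"); np.save("M0.npy",M); print(M.round(3), r.camera_model("wrist"))
for l in "grey_rack screwdriver_red screwdriver_yellow marker_black mech_pencil red_saddle yellow_saddle black_saddle green_saddle".split():
    for d in r.spot_point(l,"wrist")[:2]: print(l,round(d["conf"],2),w("wrist",d["at"],M).round(3))
E
```

```text
[[-0.107  0.955  0.276  0.506]
 [-0.994 -0.103 -0.03  -0.187]
 [-0.    -0.277  0.961  0.465]
 [ 0.     0.     0.     1.   ]] {'fx': 328.44094436278544, 'fy': 328.44094436278544, 'cx': 316.99436138991337, 'cy': 199.6618297822633, 'k1': -0.036488462376634265, 'T': array([[-1.07325438e-01,  9.55251218e-01,  2.75638098e-01,
         5.06230481e-01],
       [-9.94223881e-01, -1.03019998e-01, -3.00957510e-02,
        -1.86980167e-01],
       [-3.52766603e-04, -2.77276019e-01,  9.60790240e-01,
         4.65004928e-01],
       [ 0.00000000e+00,  0.00000000e+00,  0.00000000e+00,
         1.00000000e+00]])}
grey_rack 0.87 [ 0.478 -0.183 -0.   ]
screwdriver_red 0.85 [ 0.485 -0.088  0.014]
screwdriver_red 0.63 [ 0.482 -0.151  0.013]
screwdriver_yellow 0.69 [ 0.466 -0.211  0.009]
marker_black 0.93 [ 0.472 -0.271  0.015]
mech_pencil 0.69 [ 0.483 -0.149  0.016]
mech_pencil 0.17 [ 0.488 -0.087  0.01 ]
red_saddle 0.61 [ 0.485 -0.089  0.009]
yellow_saddle 0.87 [ 0.472 -0.208  0.006]
yellow_saddle 0.25 [ 0.472 -0.272  0.016]
black_saddle 0.97 [ 0.466 -0.272  0.006]
```

View pics/w0.png

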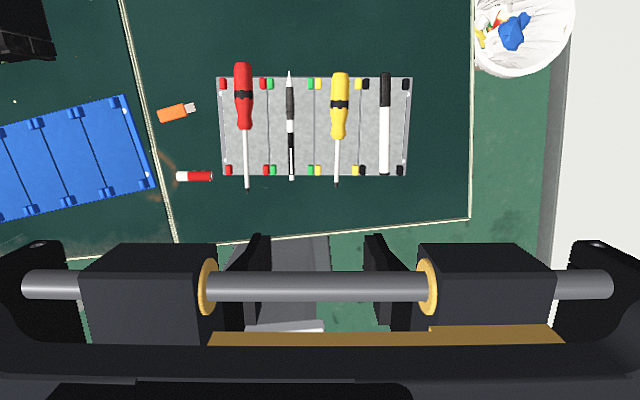

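```bash
python3 - <<'E'
from h import *
M=np.load("M0.npy"); m=r.camera_model("wrist")
q=lambda uv,z:px2w("wrist",uv,z,M,m)[0]
for n,a,b,za,zb in [("red",(242,63),(248,190),.022,.022),("pen",(290,70),(291,180),.016,.016),("yel",(340,72),(336,187),.022,.022),("mar",(385,72),(384,175),.017,.017)]:
    A,B=q(a,za),q(b,zb); d=A-B
    print(n,A[:2].round(3),B[:2].round(3),"mid",((A+B)/2)[:2].round(4),"len",np.linalg.norm(d).round(3),"yaw",np.arctan2(d[1],d[0]).round(3))
C=px2w("wrist",[(217,77),(412,76),(407,176),(224,175)],.006,M,m); print(C.round(3),C.mean(0))
g=C[:2].mean(0)-C[2:].mean(0); print("yaw",np.arctan2(g[1],g[0]))
def slots(c,y): return [(np.array(c)+s*np.array([-np.sin(y),np.cos(y)])).round(4) for s in (.093,.031,-.031,-.093)]
print("grey",slots(C.mean(0)[:2],np.arctan2(g[1],g[0]))); print("blue",slots((.471,.193),.112))
print(r.read_state()["time"])
E
```

```text
red [ 0.568 -0.098] [ 0.403 -0.079] mid [ 0.4856 -0.0886] len 0.166 yaw -0.116
pen [ 0.553 -0.157] [ 0.41 -0.14] mid [ 0.4816 -0.1484] len 0.145 yaw -0.119
yel [ 0.544 -0.22 ] [ 0.395 -0.201] mid [ 0.4691 -0.2108] len 0.15 yaw -0.126
mar [ 0.538 -0.278] [ 0.403 -0.27 ] mid [ 0.4707 -0.2738] len 0.135 yaw -0.064
[[ 0.557 -0.059  0.006]
 [ 0.53  -0.316  0.006]
 [ 0.396 -0.304  0.006]
 [ 0.425 -0.044  0.006]] [ 0.47701276 -0.18090516  0.006     ]
yaw -0.09768292552386777
grey [array([ 0.4861, -0.0883]), array([ 0.48  , -0.1501]), array([ 0.474 , -0.2118]), array([ 0.4679, -0.2735])]
blue [array([0.4606, 0.2854]), array([0.4675, 0.2238]), array([0.4745, 0.1622]), array([0.4814, 0.1006])]
2.9333
```

Request:
arm_command(
  xyz=[
    [0.025, 0.025, -0.01],
    [0.05, 0.05, -0.03],
    [0.07, 0.07, -0.06],
    [0.084, 0.086, -0.09],
    [0.084, 0.086, -0.125],
    [0.084, 0.086, -0.16],
    [0.084, 0.086, -0.19],
    [0.084, 0.086, -0.22],
    [0.084, 0.086, -0.24],
    [0.084, 0.086, -0.255],
    [0.084, 0.086, -0.27],
    [0.084, 0.086, -0.28],
    [0.084, 0.086, -0.285],
    [0.084, 0.086, -0.289],
    [0.084, 0.086, -0.289],
    [0.084, 0.086, -0.289],
    [0.084, 0.086, -0.289],
  ],
  rot=[
    [0, 0, 0],
    [0, 0, 0],
    [0, 0, 0],
    [0, 0, 0],
    [0, 0, 0],
    [0, 0, 0],
    [0, 0, 0],
    [0, 0, 0],
    [0, 0, 0],
    [0, 0, 0],
    [0, 0, 0],
    [0, 0, 0],
    [0, 0, 0],
    [0, 0, 0],
    [0, 0, 0],
    [0, 0, 0],
    [0, 0, 0],
  ],
)

```text
time: 4.35
ee_pos: [0.5162, -0.0922, 0.0144]
eef_rot: [0.999, -0.053, 0.001, 0.0]
ft_force: [-0.2, 0.5, -0.7]
width: 0.0498
grip_force: 0.0
```

Request:
arm_command(
  xyz=[
    [0, 0, 0],
    [0, 0, 0],
    [0, 0, 0],
    [0, 0, 0],
    [0, 0, 0],
    [0, 0, 0],
    [0, 0, 0.005],
    [0, 0, 0.02],
    [0, 0, 0.04],
    [0, 0, 0.07],
    [0, 0, 0.1],
    [0, 0, 0.1],
  ],
  rot=[
    [0, 0, 0],
    [0, 0, 0],
    [0, 0, 0],
    [0, 0, 0],
    [0, 0, 0],
    [0, 0, 0],
    [0, 0, 0],
    [0, 0, 0],
    [0, 0, 0],
    [0, 0, 0],
    [0, 0, 0],
    [0, 0, 0],
  ],
  grip=0,
  squeeze=20,
)

```text
time: 5.35
ee_pos: [0.5187, -0.0922, 0.1195]
eef_rot: [0.999, -0.052, 0.004, 0.001]
ft_force: [0.9, 0.3, -0.5]
width: 0.0234
grip_force: 19.9
```

Request:
arm_command(
  xyz=[
    [0, 0.02, 0],
    [-0.002, 0.05, 0],
    [-0.003, 0.08, 0],
    [-0.004, 0.115, 0],
    [-0.0045, 0.15, 0],
    [-0.0045, 0.175, 0],
    [-0.0045, 0.19, 0],
    [-0.0045, 0.196, -0.01],
    [-0.0045, 0.196, -0.03],
    [-0.0045, 0.196, -0.05],
    [-0.0045, 0.196, -0.065],
    [-0.0045, 0.196, -0.075],
    [-0.0045, 0.196, -0.085],
    [-0.0045, 0.196, -0.092],
    [-0.0045, 0.196, -0.096],
    [-0.0045, 0.196, -0.098],
    [-0.0045, 0.196, -0.098],
    [-0.0045, 0.196, -0.098],
  ],
  rot=[
    [0, 0, 0.02],
    [0, 0, 0.06],
    [0, 0, 0.1],
    [0, 0, 0.14],
    [0, 0, 0.18],
    [0, 0, 0.2],
    [0, 0, 0.22],
    [0, 0, 0.22],
    [0, 0, 0.22],
    [0, 0, 0.22],
    [0, 0, 0.22],
    [0, 0, 0.22],
    [0, 0, 0.22],
    [0, 0, 0.22],
    [0, 0, 0.22],
    [0, 0, 0.22],
    [0, 0, 0.22],
    [0, 0, 0.22],
  ],
)

```text
time: 6.85
ee_pos: [0.5115, 0.104, 0.016]
eef_rot: [0.998, 0.057, 0.0, 0.0]
ft_force: [-0.0, -0.0, 0.2]
width: 0.0235
grip_force: 19.9
```

Lower the last 1–2 mm, then open to 50 mm and lift; look with the wrist camera.

Request:
arm_command(
  xyz=[
    [0, 0, -0.001],
    [0, 0, -0.001],
  ],
  rot=[
    [0, 0, 0],
    [0, 0, 0],
  ],
)

```text
time: 7.02
ee_pos: [0.5114, 0.104, 0.0149]
eef_rot: [0.998, 0.057, 0.0, 0.0]
ft_force: [0.0, 0.3, -0.7]
width: 0.023
grip_force: 19.9
```

Request:
arm_command(
  xyz=[
    [0, 0, 0],
    [0, 0, 0],
    [0, 0, 0],
    [0, 0, 0],
    [0, 0, 0.01],
    [0, 0, 0.03],
    [-0.005, 0, 0.06],
    [-0.02, 0, 0.1],
    [-0.04, 0, 0.14],
    [-0.06, 0, 0.18],
    [-0.08, 0, 0.2],
    [-0.08, 0, 0.2],
    [-0.08, 0, 0.2],
  ],
  rot=[
    [0, 0, 0],
    [0, 0, 0],
    [0, 0, 0],
    [0, 0, 0],
    [0, 0, 0],
    [0, 0, 0],
    [0, 0, 0],
    [0, 0, 0],
    [0, 0, 0],
    [0, 0, 0],
    [0, 0, 0],
    [0, 0, 0],
    [0, 0, 0],
  ],
  grip=0.57,
)

```text
time: 8.1
ee_pos: [0.4315, 0.1041, 0.2169]
eef_rot: [0.998, 0.058, 0.002, 0.001]
ft_force: [-0.4, 0.4, -0.3]
width: 0.0497
grip_force: 0.0
```

```bash
python3 - <<'E'
from h import *
s=r.read_state(); M=T("wrist"); save("wrist","w1"); np.save("M1.npy",M); print(s["time"],s["ee_pos"])
E
```

```text
8.1 [0.43145227 0.1041352  0.21693357]
```

View pics/w1.png

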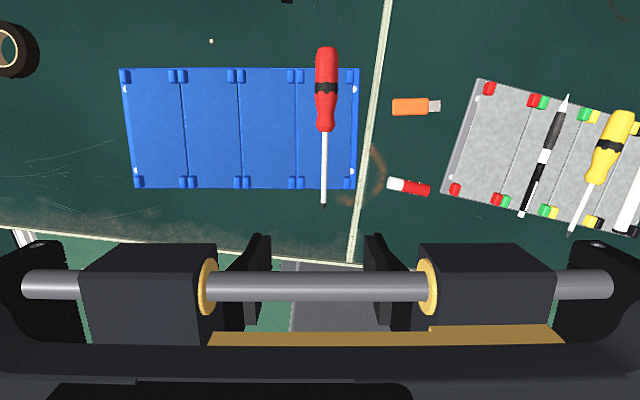

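```bash
python3 - <<'E'
from h import *
M=np.load("M1.npy"); m=r.camera_model("wrist")
C=px2w("wrist",[(120,69),(359,68),(355,188),(135,188)],.006,M,m); c=C.mean(0)[:2]
g=C[:2].mean(0)-C[2:].mean(0); y=np.arctan2(g[1],g[0]);h=C[[0,3]].mean(0)-C[[1,2]].mean(0); print(c,y,np.arctan2(-h[0],h[1]),np.linalg.norm(g),np.linalg.norm(h))
P=px2w("wrist",[(327,47),(323,208)],.022,M,m)[:,:2]; y=.11
R=np.array([[np.cos(y),np.sin(y)],[-np.sin(y),np.cos(y)]]); print((P-c)@R.T, ((P.mean(0)-c)@R.T))
G=px2w("wrist",[(568,95),(521,216)],.0155,M,m); print("pencil",G,G.mean(0))
E
```

```text
[0.47082982 0.19426453] 0.1047279617149278 0.11317716343961302 0.1323099999303495 0.2589740379892379
[[ 0.08447904 -0.0943844 ]
 [-0.08537388 -0.09200566]] [-0.00044742 -0.09319503]
pencil [[ 0.55171706 -0.15598447  0.0155    ]
 [ 0.41094439 -0.14206546  0.0155    ]] [ 0.48133073 -0.14902496  0.0155    ]
```

Request:
arm_command(
  xyz=[
    [0.005, -0.02, -0.01],
    [0.01, -0.05, -0.02],
    [0.02, -0.085, -0.03],
    [0.03, -0.12, -0.04],
    [0.04, -0.155, -0.05],
    [0.05, -0.19, -0.06],
    [0.05, -0.22, -0.075],
    [0.05, -0.24, -0.095],
    [0.05, -0.253, -0.12],
    [0.05, -0.253, -0.145],
    [0.05, -0.253, -0.165],
    [0.05, -0.253, -0.18],
    [0.05, -0.253, -0.19],
    [0.05, -0.253, -0.196],
    [0.05, -0.253, -0.2],
    [0.05, -0.253, -0.202],
    [0.05, -0.253, -0.202],
    [0.05, -0.253, -0.202],
  ],
  rot=[
    [0, 0, -0.02],
    [0, 0, -0.06],
    [0, 0, -0.1],
    [0, 0, -0.14],
    [0, 0, -0.18],
    [0, 0, -0.21],
    [0, 0, -0.225],
    [0, 0, -0.225],
    [0, 0, -0.225],
    [0, 0, -0.225],
    [0, 0, -0.225],
    [0, 0, -0.225],
    [0, 0, -0.225],
    [0, 0, -0.225],
    [0, 0, -0.225],
    [0, 0, -0.225],
    [0, 0, -0.225],
    [0, 0, -0.225],
  ],
)

```text
time: 9.65
ee_pos: [0.4816, -0.1492, 0.0131]
eef_rot: [0.998, -0.055, 0.0, 0.0]
ft_force: [0.7, 0.5, 1.8]
width: 0.0498
grip_force: 0.0
```

Request:
arm_command(
  xyz=[
    [0, 0, 0],
    [0, 0, 0],
    [0, 0, 0],
    [0, 0, 0],
    [0, 0, 0],
    [0, 0, 0],
    [0, 0, 0],
    [0, 0, 0.005],
    [0, 0, 0.02],
    [0, 0, 0.04],
    [0, 0, 0.07],
    [0, 0, 0.1],
    [0, 0, 0.1],
  ],
  rot=[
    [0, 0, 0],
    [0, 0, 0],
    [0, 0, 0],
    [0, 0, 0],
    [0, 0, 0],
    [0, 0, 0],
    [0, 0, 0],
    [0, 0, 0],
    [0, 0, 0],
    [0, 0, 0],
    [0, 0, 0],
    [0, 0, 0],
    [0, 0, 0],
  ],
  grip=0,
  squeeze=15,
)

```text
time: 10.73
ee_pos: [0.4842, -0.1496, 0.1184]
eef_rot: [0.998, -0.055, 0.004, 0.001]
ft_force: [1.2, -0.7, 0.2]
width: 0.01
grip_force: 15.0
```

Request:
arm_command(
  xyz=[
    [0, 0.02, 0],
    [-0.001, 0.05, 0],
    [-0.002, 0.085, 0],
    [-0.003, 0.12, 0],
    [-0.004, 0.155, 0],
    [-0.005, 0.19, 0],
    [-0.006, 0.225, 0],
    [-0.007, 0.26, 0],
    [-0.007, 0.285, 0],
    [-0.007, 0.302, 0],
    [-0.007, 0.312, -0.01],
    [-0.007, 0.312, -0.03],
    [-0.007, 0.312, -0.05],
    [-0.007, 0.312, -0.07],
    [-0.007, 0.312, -0.083],
    [-0.007, 0.312, -0.091],
    [-0.007, 0.312, -0.096],
    [-0.007, 0.312, -0.098],
    [-0.007, 0.312, -0.099],
    [-0.007, 0.312, -0.099],
  ],
  rot=[
    [0, 0, 0.02],
    [0, 0, 0.04],
    [0, 0, 0.07],
    [0, 0, 0.1],
    [0, 0, 0.13],
    [0, 0, 0.16],
    [0, 0, 0.19],
    [0, 0, 0.21],
    [0, 0, 0.222],
    [0, 0, 0.222],
    [0, 0, 0.222],
    [0, 0, 0.222],
    [0, 0, 0.222],
    [0, 0, 0.222],
    [0, 0, 0.222],
    [0, 0, 0.222],
    [0, 0, 0.222],
    [0, 0, 0.222],
    [0, 0, 0.222],
    [0, 0, 0.222],
  ],
)

```text
time: 12.4
ee_pos: [0.4745, 0.1631, 0.0141]
eef_rot: [0.998, 0.056, 0.0, -0.0]
ft_force: [0.1, 0.2, -0.6]
width: 0.0103
grip_force: 15.0
```

Request:
arm_command(
  xyz=[
    [0, 0, 0],
    [0, 0, 0],
    [0, 0, 0],
    [0, 0, 0],
    [0, 0, 0],
    [0, 0, 0.01],
    [0, 0, 0.03],
    [-0.005, 0, 0.06],
    [-0.02, 0, 0.1],
    [-0.03, 0, 0.14],
    [-0.04, 0, 0.18],
    [-0.04, 0, 0.2],
    [-0.04, 0, 0.2],
    [-0.04, 0, 0.2],
  ],
  rot=[
    [0, 0, 0],
    [0, 0, 0],
    [0, 0, 0],
    [0, 0, 0],
    [0, 0, 0],
    [0, 0, 0],
    [0, 0, 0],
    [0, 0, 0],
    [0, 0, 0],
    [0, 0, 0],
    [0, 0, 0],
    [0, 0, 0],
    [0, 0, 0],
    [0, 0, 0],
  ],
  grip=0.57,
)

```text
time: 13.57
ee_pos: [0.4346, 0.1632, 0.2153]
eef_rot: [0.998, 0.056, 0.002, 0.0]
ft_force: [-0.4, 0.5, 0.2]
width: 0.0497
grip_force: 0.0
```

```bash
python3 - <<'E'
from h import *
s=r.read_state(); M=T("wrist"); save("wrist","w2"); np.save("M2.npy",M); print(s["time"],s["ee_pos"])
E
```

```text
13.5667 [0.4346098  0.16323498 0.21530679]
```

View pics/w2.png

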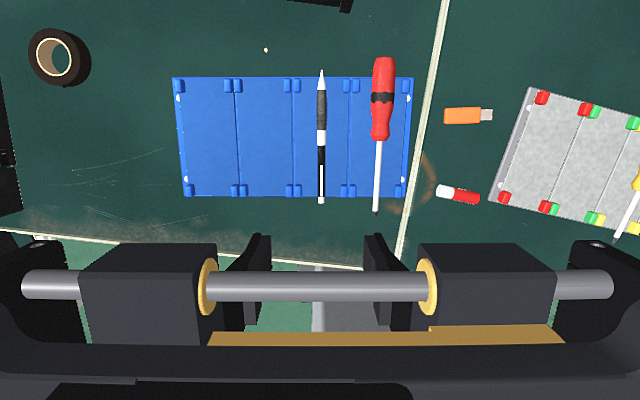

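Request:
arm_command(
  xyz=[
    [0.005, -0.02, 0],
    [0.01, -0.055, 0],
    [0.015, -0.09, 0],
    [0.02, -0.125, -0.005],
    [0.028, -0.16, -0.01],
    [0.036, -0.195, -0.02],
    [0.044, -0.23, -0.03],
    [0.052, -0.265, -0.04],
    [0.06, -0.3, -0.05],
    [0.0645, -0.33, -0.06],
    [0.0645, -0.355, -0.07],
    [0.0645, -0.37, -0.09],
    [0.0645, -0.377, -0.115],
    [0.0645, -0.377, -0.14],
    [0.0645, -0.377, -0.16],
    [0.0645, -0.377, -0.178],
    [0.0645, -0.377, -0.19],
    [0.0645, -0.377, -0.196],
    [0.0645, -0.377, -0.2],
    [0.0645, -0.377, -0.2],
  ],
  rot=[
    [0, 0, -0.02],
    [0, 0, -0.04],
    [0, 0, -0.06],
    [0, 0, -0.08],
    [0, 0, -0.1],
    [0, 0, -0.13],
    [0, 0, -0.16],
    [0, 0, -0.19],
    [0, 0, -0.21],
    [0, 0, -0.23],
    [0, 0, -0.23],
    [0, 0, -0.23],
    [0, 0, -0.23],
    [0, 0, -0.23],
    [0, 0, -0.23],
    [0, 0, -0.23],
    [0, 0, -0.23],
    [0, 0, -0.23],
    [0, 0, -0.23],
    [0, 0, -0.23],
  ],
)

```text
time: 15.28
ee_pos: [0.4984, -0.2138, 0.0131]
eef_rot: [0.998, -0.059, -0.0, -0.0]
ft_force: [0.5, -0.7, 0.5]
width: 0.0498
grip_force: 0.0
```

Request:
arm_command(
  xyz=[
    [0, 0, 0],
    [0, 0, 0],
    [0, 0, 0],
    [0, 0, 0],
    [0, 0, 0],
    [0, 0, 0],
    [0, 0, 0],
    [0, 0, 0.005],
    [0, 0, 0.02],
    [0, 0, 0.04],
    [0, 0, 0.07],
    [0, 0, 0.1],
    [0, 0, 0.1],
  ],
  rot=[
    [0, 0, 0],
    [0, 0, 0],
    [0, 0, 0],
    [0, 0, 0],
    [0, 0, 0],
    [0, 0, 0],
    [0, 0, 0],
    [0, 0, 0],
    [0, 0, 0],
    [0, 0, 0],
    [0, 0, 0],
    [0, 0, 0],
    [0, 0, 0],
  ],
  grip=0,
  squeeze=20,
)

```text
time: 16.37
ee_pos: [0.5016, -0.2149, 0.1195]
eef_rot: [0.998, -0.059, 0.004, 0.001]
ft_force: [1.1, 0.8, 0.8]
width: 0.0232
grip_force: 20.0
```

Request:
arm_command(
  xyz=[
    [0, 0.02, 0],
    [0, 0.05, 0],
    [0, 0.085, 0],
    [0, 0.12, 0],
    [0, 0.155, 0],
    [0, 0.19, 0],
    [0, 0.225, 0],
    [0, 0.26, 0],
    [0, 0.295, 0],
    [0, 0.33, 0],
    [0, 0.365, 0],
    [-0.001, 0.395, 0],
    [-0.0015, 0.42, 0],
    [-0.0015, 0.435, 0],
    [-0.0015, 0.442, -0.005],
    [-0.0015, 0.442, -0.02],
  ],
  rot=[
    [0, 0, 0.01],
    [0, 0, 0.03],
    [0, 0, 0.05],
    [0, 0, 0.07],
    [0, 0, 0.09],
    [0, 0, 0.11],
    [0, 0, 0.13],
    [0, 0, 0.15],
    [0, 0, 0.17],
    [0, 0, 0.19],
    [0, 0, 0.21],
    [0, 0, 0.23],
    [0, 0, 0.23],
    [0, 0, 0.23],
    [0, 0, 0.23],
    [0, 0, 0.23],
  ],
)

```text
time: 17.7
ee_pos: [0.4972, 0.2306, 0.0945]
eef_rot: [0.998, 0.057, 0.001, -0.001]
ft_force: [1.2, -0.5, -1.2]
width: 0.023
grip_force: 20.0
```

Request:
arm_command(
  xyz=[
    [0, 0, -0.02],
    [0, 0, -0.04],
    [0, 0, -0.055],
    [0, 0, -0.065],
    [0, 0, -0.072],
    [0, 0, -0.076],
    [0, 0, -0.079],
    [0, 0, -0.079],
    [0, 0, -0.079],
  ],
  rot=[
    [0, 0, 0],
    [0, 0, 0],
    [0, 0, 0],
    [0, 0, 0],
    [0, 0, 0],
    [0, 0, 0],
    [0, 0, 0],
    [0, 0, 0],
    [0, 0, 0],
  ],
)

```text
time: 18.45
ee_pos: [0.4975, 0.2281, 0.0151]
eef_rot: [0.998, 0.056, 0.0, -0.0]
ft_force: [-0.1, 0.1, -0.6]
width: 0.0235
grip_force: 20.0
```

Request:
arm_command(
  xyz=[
    [0, 0, 0],
    [0, 0, 0],
    [0, 0, 0],
    [0, 0, 0],
    [0, 0, 0],
    [0, 0, 0.01],
    [0, 0, 0.03],
    [-0.005, 0, 0.06],
    [-0.02, 0, 0.1],
    [-0.04, 0, 0.14],
    [-0.06, 0, 0.18],
    [-0.07, 0, 0.2],
    [-0.07, 0, 0.2],
    [-0.07, 0, 0.2],
  ],
  rot=[
    [0, 0, 0],
    [0, 0, 0],
    [0, 0, 0],
    [0, 0, 0],
    [0, 0, 0],
    [0, 0, 0],
    [0, 0, 0],
    [0, 0, 0],
    [0, 0, 0],
    [0, 0, 0],
    [0, 0, 0],
    [0, 0, 0],
    [0, 0, 0],
    [0, 0, 0],
  ],
  grip=0.57,
)

```text
time: 19.62
ee_pos: [0.4274, 0.2285, 0.2168]
eef_rot: [0.998, 0.056, 0.002, 0.0]
ft_force: [1.7, -0.4, -0.1]
width: 0.0496
grip_force: 0.0
```

```bash
python3 - <<'E'
from h import *
s=r.read_state(); M=T("wrist"); save("wrist","w3"); np.save("M3.npy",M); print(s["time"],s["ee_pos"])
E
```

```text
19.6167 [0.42742434 0.22845888 0.21684555]
```

View pics/w3.png

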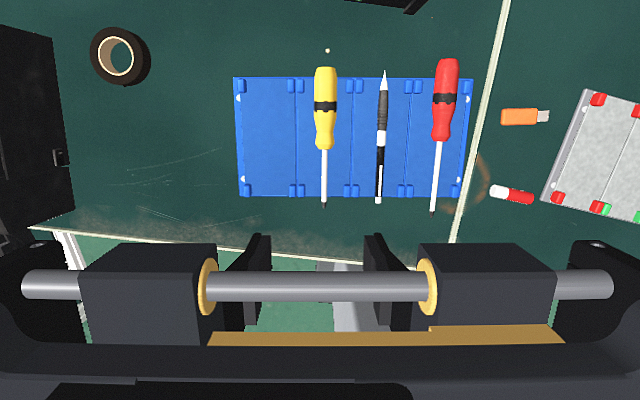

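Request:
arm_command(
  xyz=[
    [0.003, -0.02, 0],
    [0.006, -0.05, 0],
    [0.009, -0.085, 0],
    [0.012, -0.12, 0],
    [0.015, -0.155, 0],
    [0.018, -0.19, 0],
    [0.021, -0.225, 0],
    [0.024, -0.26, 0],
    [0.027, -0.295, -0.01],
    [0.03, -0.33, -0.02],
    [0.033, -0.365, -0.03],
    [0.036, -0.4, -0.04],
    [0.04, -0.435, -0.05],
    [0.043, -0.465, -0.06],
    [0.043, -0.485, -0.07],
    [0.043, -0.498, -0.08],
    [0.043, -0.502, -0.1],
    [0.043, -0.502, -0.12],
    [0.043, -0.502, -0.14],
  ],
  rot=[
    [0, 0, -0.01],
    [0, 0, -0.03],
    [0, 0, -0.05],
    [0, 0, -0.07],
    [0, 0, -0.09],
    [0, 0, -0.1],
    [0, 0, -0.11],
    [0, 0, -0.12],
    [0, 0, -0.13],
    [0, 0, -0.14],
    [0, 0, -0.15],
    [0, 0, -0.16],
    [0, 0, -0.17],
    [0, 0, -0.18],
    [0, 0, -0.185],
    [0, 0, -0.185],
    [0, 0, -0.185],
    [0, 0, -0.185],
    [0, 0, -0.185],
  ],
)

```text
time: 21.25
ee_pos: [0.4696, -0.2736, 0.0724]
eef_rot: [0.999, -0.036, -0.001, -0.001]
ft_force: [-0.6, 0.3, -1.3]
width: 0.0497
grip_force: 0.0
```

Request:
arm_command(
  xyz=[
    [0, 0, -0.02],
    [0, 0, -0.038],
    [0, 0, -0.05],
    [0, 0, -0.057],
    [0, 0, -0.061],
    [0, 0, -0.0615],
    [0, 0, -0.0615],
  ],
  rot=[
    [0, 0, 0],
    [0, 0, 0],
    [0, 0, 0],
    [0, 0, 0],
    [0, 0, 0],
    [0, 0, 0],
    [0, 0, 0],
  ],
)

```text
time: 21.83
ee_pos: [0.4705, -0.2741, 0.0135]
eef_rot: [0.999, -0.036, 0.0, 0.0]
ft_force: [0.4, 0.9, -0.4]
width: 0.0494
grip_force: 0.0
```

Request:
arm_command(
  xyz=[
    [0, 0, 0],
    [0, 0, 0],
    [0, 0, 0],
    [0, 0, 0],
    [0, 0, 0],
    [0, 0, 0],
    [0, 0, 0],
    [0, 0, 0.005],
    [0, 0, 0.02],
    [0, 0, 0.04],
    [0, 0, 0.07],
    [0, 0, 0.1],
    [0, 0, 0.1],
  ],
  rot=[
    [0, 0, 0],
    [0, 0, 0],
    [0, 0, 0],
    [0, 0, 0],
    [0, 0, 0],
    [0, 0, 0],
    [0, 0, 0],
    [0, 0, 0],
    [0, 0, 0],
    [0, 0, 0],
    [0, 0, 0],
    [0, 0, 0],
    [0, 0, 0],
  ],
  grip=0,
  squeeze=15,
)

```text
time: 22.92
ee_pos: [0.473, -0.2754, 0.1193]
eef_rot: [0.999, -0.037, 0.004, 0.002]
ft_force: [0.9, 0.3, 0.2]
width: 0.0133
grip_force: 15.0
```

Request:
arm_command(
  xyz=[
    [0, 0.02, 0],
    [0, 0.05, 0],
    [-0.001, 0.085, 0],
    [-0.001, 0.12, 0],
    [-0.002, 0.155, 0],
    [-0.002, 0.19, 0],
    [-0.003, 0.225, 0],
    [-0.003, 0.26, 0],
    [-0.004, 0.295, 0],
    [-0.005, 0.33, 0],
    [-0.006, 0.365, 0],
    [-0.007, 0.4, 0],
    [-0.008, 0.435, 0],
    [-0.009, 0.47, 0],
    [-0.0095, 0.505, 0],
    [-0.0095, 0.53, 0],
    [-0.0095, 0.548, 0],
    [-0.0095, 0.56, 0],
    [-0.0095, 0.56, -0.01],
    [-0.0095, 0.56, -0.03],
  ],
  rot=[
    [0, 0, 0.01],
    [0, 0, 0.02],
    [0, 0, 0.03],
    [0, 0, 0.04],
    [0, 0, 0.05],
    [0, 0, 0.06],
    [0, 0, 0.07],
    [0, 0, 0.08],
    [0, 0, 0.09],
    [0, 0, 0.1],
    [0, 0, 0.11],
    [0, 0, 0.12],
    [0, 0, 0.13],
    [0, 0, 0.14],
    [0, 0, 0.155],
    [0, 0, 0.17],
    [0, 0, 0.184],
    [0, 0, 0.184],
    [0, 0, 0.184],
    [0, 0, 0.184],
  ],
)

```text
time: 24.58
ee_pos: [0.4615, 0.2866, 0.0839]
eef_rot: [0.998, 0.056, 0.001, -0.0]
ft_force: [0.5, -0.3, -0.1]
width: 0.0135
grip_force: 15.0
```

Request:
arm_command(
  xyz=[
    [0, 0, -0.02],
    [0, 0, -0.038],
    [0, 0, -0.052],
    [0, 0, -0.061],
    [0, 0, -0.066],
    [0, 0, -0.0685],
    [0, 0, -0.069],
    [0, 0, -0.069],
  ],
  rot=[
    [0, 0, 0],
    [0, 0, 0],
    [0, 0, 0],
    [0, 0, 0],
    [0, 0, 0],
    [0, 0, 0],
    [0, 0, 0],
    [0, 0, 0],
  ],
)

```text
time: 25.25
ee_pos: [0.461, 0.286, 0.0146]
eef_rot: [0.998, 0.055, 0.0, -0.0]
ft_force: [0.2, -0.1, -1.1]
width: 0.0136
grip_force: 15.0
```

Request:
arm_command(
  xyz=[
    [0, 0, 0],
    [0, 0, 0],
    [0, 0, 0],
    [0, 0, 0],
    [0, 0, 0],
    [0, 0, 0.01],
    [0, 0, 0.03],
    [0, 0, 0.06],
    [-0.01, -0.01, 0.1],
    [-0.02, -0.03, 0.14],
    [-0.03, -0.05, 0.18],
    [-0.03, -0.08, 0.2],
    [-0.03, -0.1, 0.2],
    [-0.03, -0.1, 0.2],
    [-0.03, -0.1, 0.2],
  ],
  rot=[
    [0, 0, 0],
    [0, 0, 0],
    [0, 0, 0],
    [0, 0, 0],
    [0, 0, 0],
    [0, 0, 0],
    [0, 0, 0],
    [0, 0, 0],
    [0, 0, 0],
    [0, 0, 0],
    [0, 0, 0],
    [0, 0, 0],
    [0, 0, 0],
    [0, 0, 0],
    [0, 0, 0],
  ],
  grip=0.57,
)

```text
time: 26.5
ee_pos: [0.4309, 0.1851, 0.215]
eef_rot: [0.999, 0.054, 0.001, 0.0]
ft_force: [-1.0, 1.2, 0.3]
width: 0.0497
grip_force: 0.0
```

```bash
python3 - <<'E'
from h import *
s=r.read_state(); M=T("wrist"); save("wrist","w4"); np.save("M4.npy",M); print(s["time"],s["ee_pos"])
E
```

```text
26.5 [0.4308758  0.18505619 0.21502112]
```

View pics/w4.png

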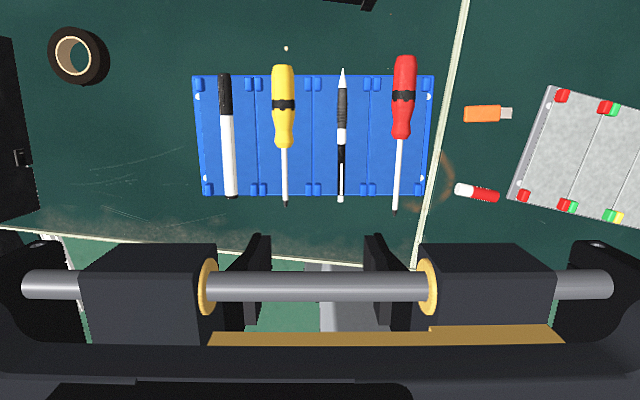

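The picture shows the marker (225, 73 to 231, 198), yellow (283, 66 to 285, 205), pencil (342, 69 to 340, 201) and red (404, 56 to 395, 213), each in its own slot. I'll check the numbers, then hand in.

```bash
python3 - <<'E'
from h import *
M=np.load("M4.npy"); m=r.camera_model("wrist"); y=.112
R=np.array([[np.cos(y),np.sin(y)],[-np.sin(y),np.cos(y)]]); ok=True
for n,a,b,z,s in [("mar",(225,73),(231,198),.017,.093),("yel",(283,66),(285,205),.022,.031),("pen",(342,69),(340,201),.016,-.031),("red",(404,56),(395,213),.022,-.093)]:
    P=(px2w("wrist",[a,b],z,M,m)[:,:2]-[.471,.1936])@R.T; d=P[0]-P[1]; c=P.mean(0); e=c-[0,s]; print(n,c.round(4),"yaw",round(d[1]/d[0],3))
    ok&=abs(e[0])<.015 and abs(e[1])<.01 and abs(d[1]/d[0])<.15
if ok: print(r.close_job())
E
```

```text
mar [0.0008 0.0933] yaw -0.026
yel [0.0002 0.0318] yaw -0.015
pen [ 0.0003 -0.0297] yaw 0.0
red [-0.0002 -0.0921] yaw 0.004
the job is handed in; nothing more can be done
None
```

All four tools are on the blue rack in reverse order (marker, yellow, pencil, red from left to right), each within about 2 mm of its slot centre in the last wrist picture; the gripper is open and clear, and the job was handed in at about 26.5 s with no verdict returned.

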